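# Fasten the filter cover of the air-gauge unit

### The job

The filter cover of the air-gauge unit has one quarter-turn stud still sprung up. Take the slotted key from the tool block, press that stud in with it, turn it a quarter turn clockwise and ease off so that it drops into its catch and sits flush like the other one, then put the key back fully home in its hole. Turn the stud with the key only, never lean on it with more than 20 N, and leave the fastened stud and the other things alone.

Things in the scene. Friction and masses are not known exactly. Their poses are not given: they have to be found in the camera images.
- filter_unit: Grey painted air-gauge filter unit, 150 x 190 mm, 95 mm high, fixed to the bench; origin under its centre, z up. On top an aluminium cover with two equal studs 50 mm either side of the centre along the unit's y, one sprung up, one fastened; which is at which end varies. Dial, knob and switch on its -x face, brass fittings on +x.
- stud_mount: Fixed washer of the OPEN stud: 42 mm over, 32 mm hole, 2 mm high; origin on the unit's cover (z 95 mm) at the hole's centre, x along the unit's x, z up. Inside, the steel stud head, 26 mm across, with a straight slot 4.6 mm wide, 5 mm deep, right across it. Head top 7 mm above the origin while up. The stud floats: it rests off centre, up to 2.5 mm in x and y, and gives sideways at about 1 N.
- stud_face (a point): Point fixed to the open stud's washer, 7 mm above its origin: about where the centre of the raised head's top face is. The slot's angle is not measured: while the stud is up the slot stays within 0.3 rad either way of this point's x axis (drag 0.03 N m). The head is sprung, so it rises onto a blade that bears lightly on it when slot and blade come in line.
- stud_press (a joint): Depth the open stud is pressed, m: 0 sprung up, 5 mm proud of the rim; stop at 0.010. Spring: 3.5 N at 0, 11.5 N at 8 mm, 13.5 N at 10 mm, then solid. Pressed over 8 mm it turns clockwise (seen from above) to a stop, slot 1.69 rad from x. In the catch (1.57, play 0.12 either way) it rises only to about 0.005, flush; let up short of that it hangs near 0.008.
- fast_stud_mount: Washer of the other, already fastened stud, same shape and axes; its head is flush with the washer's rim, its slot along the unit's y. To be left as it is.
- fast_stud_press (a joint): Depth of the fastened stud, m; about 0.005 in its catch.
- tool_block: White plastic tool block, 50 x 150 mm, 40 mm high, fixed; origin under its centre, z up. Three upright holes, 38 mm deep, along its y: a 15 mm hole at y +50 mm for the key, and two small ones at -10 and -50 mm holding a round-handled hex driver and a pin gauge (tops 82 and 90 mm above the bench).
- tool_block_hole0 (a point): Centre of the mouth of the key's hole, on the block's top face (z 40 mm), axes as the block's; the hole is 15 mm wide with a 1 mm chamfer.
- key: Slotted key standing in the block, about 100 g: origin at the middle of the blade's end, z up the key. Blade 12 mm (x) by 3 mm (y), 9 mm long; round shank 12 mm thick to 34 mm; steel collar 26 mm across from 34 to 38 mm; flat grey handle 38 mm (x) by 12 mm (y) from 38 to 74 mm. Blade and handle both lie along the key's x.
- key_collar (a point): Centre of the underside of the key's collar, 34 mm above the blade's end; with the key home the collar rests on the block and this point is at the mouth of the hole.
- hex_driver: Round grey-handled hex driver, 18 mm thick, standing in the block's middle hole; bystander.
- pin_gauge: Pin gauge with a round aluminium handle, 15 mm thick, standing in the block's end hole; bystander.
- setting_ring: Steel setting ring, 38 mm across, 16 mm high, lying between the unit and the block; bystander.
- old_filter: Spent white filter cartridge, 42 mm across, 58 mm high, standing between the unit and the block, nearer the robot; bystander.
- key_grip (a point): Where to hold the key: the handle's middle, 60 mm above the blade's end; pinch the 12 mm thickness, fingers closing along the key's y. Axes as the key's.

How it is judged (in metres and radians):
On the way, in this order (a step that is already met when the one before it is completed fails the run):
1. the open stud is pressed in with the key (value of joint stud_press above 0.0075 m and contact force between key and stud_mount above 2 N), for 0.05 s.
2. it has risen into its catch, flush, with the key off it (value of joint stud_press between 0.0035 and 0.0065 m and contact force between key and stud_mount below 0.3 N), for 0.3 s.
At the end, for the whole second after the job is handed in: Both studs are in their catches (depth between 3.5 and 6.5 mm, flush), the key stands in its hole, collar within 4 mm of the hole's centre sideways and 5 mm in all, tilted less than 0.08 rad and at rest (value of joint stud_press between 0.0035 and 0.0065 m and value of joint fast_stud_press between 0.0035 and 0.0065 m and horizontal distance between key_collar and tool_block_hole0 below 0.004 m and distance between key_collar and tool_block_hole0 below 0.005 m and angle between key's own z axis and vertical below 0.08 rad and linear speed of key below 0.02 m/s); the robot touches nothing.
It fails at once if more than 20 N is put on the open stud or its washer (contact force between anything else and stud_mount above 20 N).
It fails at once if the open stud is pushed or turned with the fingers (contact force between the fingers and stud_mount above 1 N).
It fails at once if the fastened stud is pressed or let up (value of joint fast_stud_press below 0.0025 m or value of joint fast_stud_press above 0.0075 m).
It fails at once if a bystander is shoved more than 20 mm (distance of any of hex_driver, pin_gauge, setting_ring, old_filter from where it was at the start of the episode above 0.02 m).
It also fails if it takes over 72 s, if anything falls off the work surface, if the arm or the gripper's body presses on something with over 40 N, if the wrist force passes 120 N, or if a joint passes its speed limit or range.

### The arm

A 7-joint arm with a two-finger parallel gripper is mounted at the origin on the work surface. World frame = base frame: x ahead of the robot, y to its left, z up, the work surface at z = 0. Lengths are in mm, angles in rad, forces in N, time in s.
With the tool pointing down it reaches from about 375 to 925 mm from the base axis. Payload 3.1 kg.
Tool frame: the origin (TCP) lies between the finger pads; the fingertips stand 14 mm ahead of it and the grasp point (between the pads) lies 5 mm behind it; z points along the fingers, y is the line along which they close (so a half turn about z gives the same grasp; the last joint's range is limited). The gripper opens to 85 mm and grips with 20 to 120 N. Pads are 22 mm wide; open, the fingers measure 114 mm over their backs; the gripper's body (76 mm by 85 mm) begins 54 mm behind the grasp point. The pads swing forward as they close: fully open they stand 13 mm farther back than shut.
Start: joints at [1.188, 0.383, 0.044, 1.598, -0.018, 1.161, -0.05], TCP at [182.647, -623.814, 245.269] pointing down, gripper open.
Joint ranges: [-2.61, 2.61], [-0.41, 2.15], [-1.48, 1.57], [0, 2.5], [-1.57, 4.71], [0.05, 1.97], [-2.85, 2.85]. Speed limits (rad/s): [2.79, 2.79, 3.14, 3.14, 3.14, 3.14, 3.14].

### API

Orientations are given as a rotation vector (axis times angle).
In Python, from station import state, get_image, camera_model, job_done gives the robot as it stands.
- The arm moves only by the shell command python3 -m jog 'ROWS' [FORCE]. ROWS is JSON, a list of rows, each an object with "claw": the opening, from -1 (shut) to 1 (fully open); "offset": the shift along the tool's x, y, z in m, a list of three; "turn": the turn about the tool's z in rad. A call has 1 to 5 rows; each row is the pose to reach, as a shift and turn from the pose commanded when the call began, along the tool's axes at that moment; what a row does not reach only later rows make up. A row lasts 1/10 s, in which the tool goes at most 50 mm and 8.59 degrees, less where a joint would pass 70% of its speed; a pose out of reach is approached as far as the arm can. A call with a gripper value outside its range is refused whole. The fingers move at their own pace and stop on an object; FORCE is the grip in N (left out, the last holds). Time passes only in rows, so rows that repeat a pose let the fingers close. It gives the time, the measured TCP pose, the force, the opening and the grip force at its end, in the units of the state.
- state(): the state, without advancing time (a new reading comes with each control period).
- get_image(name): name is "side" or "top"; returns (picture, depth): 400x640x3 uint8, blue, green, red; 400x640 float32, mm along the optical axis (not along the pixel's ray), 0 where there is no reading.
- camera_model(name): a dict with "fx", "fy", "cx", "cy" (pixels), "origin" and "rotation" of the camera in the world. Camera axes: x right, y down, z forward; pixel columns grow to the right and rows downward; lengths in mm; the calibration is good to about 2 mm. A picture is of the moment at which its call begins. camera_model takes no time and is no camera call.
- job_done(): hands the job in; it is judged then, once.
The state is a dict: "clock": time; "q": joint angles; "joint_vel": joint speeds; "joint_efforts": joint torques, N m; "tcp_pos": TCP position; "orientation": TCP orientation; "force": force on the tool from outside, world axes, zero at the start; "torque": the same for the moment, N m; "width": finger opening in mm; "grasp_force": force on a finger pad.
Only numpy, scipy, OpenCV 4.12 (cv2) and the standard library are available. Lean on these libraries where they do the work, as an engineer would, in place of code of your own. Each camera call takes 0.05 s, during which the arm holds its last target. There are 200 camera calls.

## Working session

There is one attempt and no reset: what is moved stays moved. The work goes in short steps, Python scripts to look and compute and a shell command to move; the robot and the scene stay as the last step left them, time stands still between calls to the robot, and variables do not carry over. Pictures are saved under pics/ and viewed, at most 10 in all, crops included, and the job is handed in when it is done.

```bash
mkdir -p pics; ls; python3 - <<'E'
from station import *
import cv2,numpy as np
print(state())
for n in("side","top"):
    p,d=get_image(n);cv2.imwrite(f"pics/{n}0.png",p);np.save(f"{n}0.npy",d);print(n,camera_model(n))
E
```

```text
pics
{'clock': 0.0, 'q': array([ 1.18818745,  0.38384589,  0.04381686,  1.59960359, -0.01792223,
        1.1611696 , -0.049912  ]), 'joint_vel': array([0.00159163, 0.00101758, 0.00019323, 0.0005069 , 0.00031341,
       0.0007802 , 0.00094005]), 'joint_efforts': array([ 2.51883366e-04, -4.33456063e+01,  1.02490190e+00, -2.49513960e+01,
        1.05961645e-02,  1.14192901e-02,  8.60570196e-06]), 'tcp_pos': array([ 182.38867489, -622.9359279 ,  243.86606205]), 'orientation': array([-3.10721306e+00, -4.45614164e-01,  7.65604749e-04]), 'force': array([ 0.15622736,  0.69234383, -0.38179606]), 'torque': array([ 0.01888725, -0.00275476,  0.01254502]), 'grasp_force': 0.0, 'width': 85.57478689955128}
side {'fx': 402.22344025469323, 'fy': 402.22344025469323, 'cx': 321.6572508437216, 'cy': 203.2155527125514, 'origin': array([403.02604834, 550.09456597, 609.14029583]), 'rotation': array([-0.32880133,  2.72767873, -1.25774955])}
top {'fx': 368.4772228754318, 'fy': 368.4772228754318, 'cx': 320.5018252405115, 'cy': 195.73600581771393, 'origin': array([512.70685901, -21.84918717, 779.82924477]), 'rotation': array([-2.17095599,  2.17963775, -0.0692346 ])}
```

View pics/top0.png

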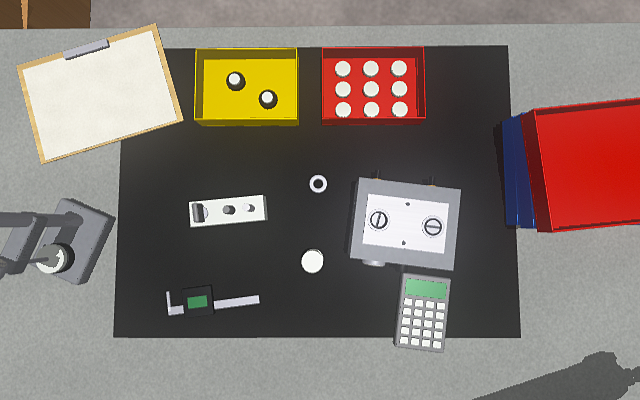

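View pics/side0.png

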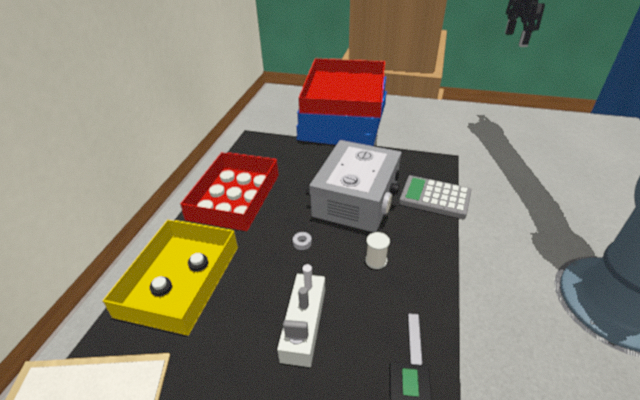

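Top view (left=+y, up=+x): block around (228,210) with the key at its left end (197,213), and the unit around (405,222) with studs at (379,219) and (432,227). The ring is at (318,184) and the filter at (312,261). The side view shows the same layout. Next I'll enlarge crops.

```bash
python3 - <<'E'
import cv2,numpy as np
t=cv2.imread("pics/top0.png");s=cv2.imread("pics/side0.png")
f=lambda im,x,y,w,h,k:cv2.resize(im[y:y+h,x:x+w],None,fx=k,fy=k,interpolation=cv2.INTER_CUBIC)
a=f(t,180,185,100,50,8);b=f(t,355,190,100,50,8)   # 800x400 each
c=f(s,275,260,50,100,6);e=f(s,320,140,80,60,6)
cv2.imwrite("pics/topc.png",np.vstack([f(t,180,190,100,42,7),f(t,355,195,100,42,7)]))
o=np.zeros((600,800,3),np.uint8);o[:,:300]=c;o[:360,310:790]=e;cv2.imwrite("pics/sidec.png",o)
E
```

```text
(no output)
```

View pics/topc.png

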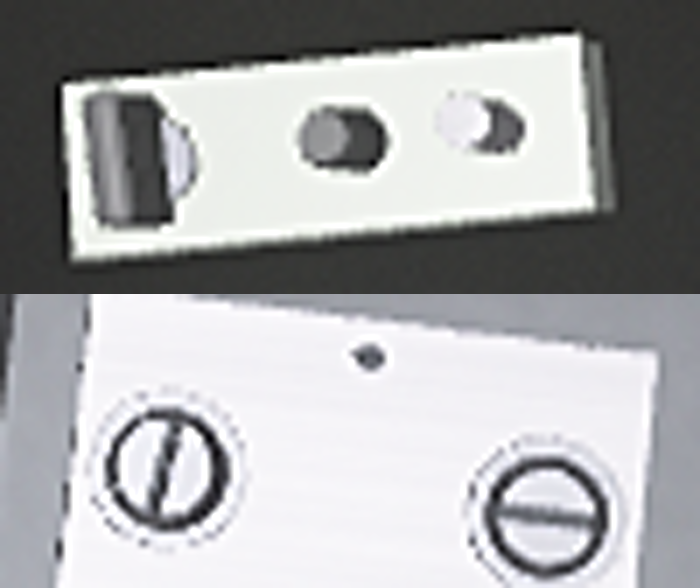

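View pics/sidec.png

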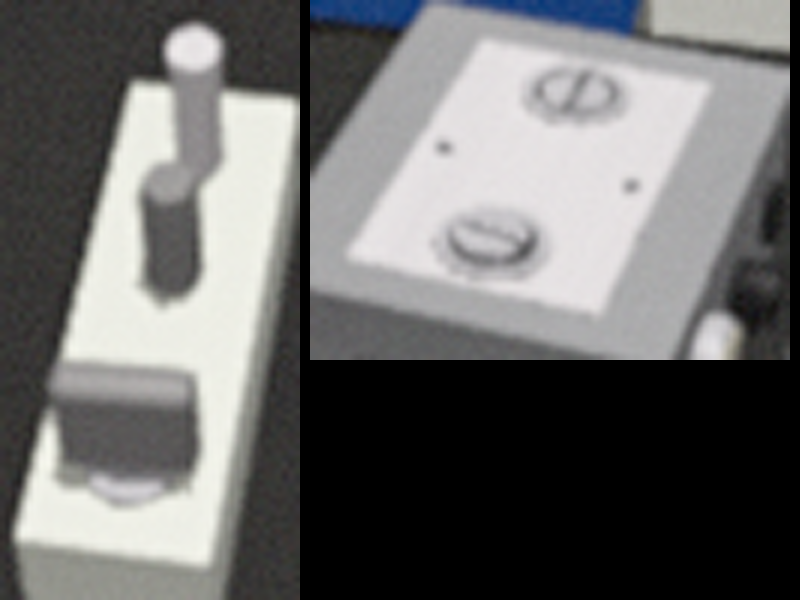

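```bash
cat > tri.py <<'E'
import numpy as np
from scipy.spatial.transform import Rotation as R
from station import camera_model
C={n:camera_model(n) for n in("top","side")}
def ray(n,u,v):
    c=C[n];d=R.from_rotvec(c["rotation"]).apply([(u-c["cx"])/c["fx"],(v-c["cy"])/c["fy"],1]);return np.array(c["origin"]),d
def tri(t,s):
    A=[];b=[]
    for n,p in(("top",t),("side",s)):
        o,d=ray(n,*p);d=d/np.linalg.norm(d);P=np.eye(3)-np.outer(d,d);A.append(P);b.append(P@o)
    A=np.vstack(A);b=np.hstack(b);x,r,*_=np.linalg.lstsq(A,b,rcond=None);return x,np.sqrt(r[0]) if len(r) else 0
def at_z(n,p,z):
    o,d=ray(n,*p);return o+d*(z-o[2])/d[2]
E
python3 - <<'E'
from tri import *
TB=lambda x,y:(180+x/7-.43,190+y/7-.43); TU=lambda x,y:(355+x/7-.43,195+(y-294)/7-.43)
SB=lambda x,y:(275+x/6-.42,260+y/6-.42); SU=lambda x,y:(320+(x-310)/6-.42,140+y/6-.42)
dt=np.load("top0.npy")
L=[("blk++",TB(62,85),SB(15,540),40),("blk-x+y",TB(73,262),SB(212,567),40),("blk+x-y",TB(583,35),SB(133,82),40),("blk--",TB(600,210),SB(298,98),40),
("keytop",TB(110,160),SB(123,386),80),("pin",TB(462,120),SB(193,48),90),("hex",TB(330,138),SB(170,183),82),
("washO",TU(169,469),SU(490,241),97),("washF",TU(546,516),SU(577,94),97),("dot+x",TU(370,357),SU(443,147),95),
("ring",(318,184),(302,241),16),("filt",(312,260),(377,239),58)]
for n,t,s,z in L:
    x,r=tri(t,s);print(n,x.round(1),round(r,1),"| top@z",at_z("top",t,z).round(1)[:2],"side@z",at_z("side",s,z).round(1)[:2],"depth z",round(C['top']['origin'][2]-float(dt[int(round(t[1])),int(round(t[0]))]),0))
E
```

```text
blk++ [558.9 255.   40.6] 0.4 | top@z [559.2 255.3] side@z [558.8 254.7] depth z -5.0
blk-x+y [508.  250.5  40.9] 0.4 | top@z [508.3 250.9] side@z [507.9 250. ] depth z 1.0
blk+x-y [573.  104.5  40.7] 0.0 | top@z [573.  104.6] side@z [573.2 104. ] depth z 26.0
blk-- [522.7  99.2  41. ] 0.2 | top@z [522.6  99.3] side@z [523.1  98.4] depth z -1.0
keytop [536.1 227.7  77. ] 0.2 | top@z [536.2 226.7] side@z [535.2 229.5] depth z 78.0
pin [545.7 128.2  90.7] 0.7 | top@z [546.2 128.4] side@z [545.4 127.6] depth z 89.0
hex [541.6 166.6  80. ] 0.5 | top@z [541.8 166.1] side@z [540.7 168. ] depth z 78.0
washO [ 521.2 -119.9   96.5] 0.2 | top@z [ 521.1 -119.8] side@z [ 521.3 -119.1] depth z 107.0
washF [ 507.8 -218.9   95.8] 0.8 | top@z [ 508.4 -218.5] side@z [ 507.1 -217.3] depth z 98.0
dot+x [ 550.1 -173.7   95.6] 0.5 | top@z [ 550.5 -173.7] side@z [ 549.9 -174.6] depth z 97.0
ring [597.3  -6.1   7.9] 0.2 | top@z [596.5  -6.3] side@z [594.6   1.3] depth z -3.0
filt [443.4   4.7  60.3] 0.9 | top@z [443.8   4.9] side@z [442.9   2.3] depth z 63.0
```

The open stud is the +y one, and the block's yaw is about 0.095 and the unit's about -0.135. Triangulated heights match the text (40, 77–80, 96). First I'll move above the key with the gripper half closed.

```bash
cat >> tri.py <<'E'
def plan(x,y,z,yaw,s=None):
    from station import state
    s=s or state();Rt=R.from_rotvec(s["orientation"]);m=Rt.as_matrix()
    off=m.T@(np.array([x,y,z])-s["tcp_pos"]);cur=np.arctan2(m[1,0],m[0,0])
    t=-((yaw-cur+np.pi)%(2*np.pi)-np.pi)
    print("off mm",off.round(1),"turn",round(t,3),"| tcp",s["tcp_pos"].round(1),"yaw",round(cur,3),"tilt",m[:2,2].round(3),"F",s["force"].round(1),"T",s["torque"].round(2),"w",round(s["width"],1),"g",round(s["grasp_force"],1),"q7",s["q"][6].round(2),"t",round(s["clock"],1))
E
python3 - <<'E'
from tri import *
TB=lambda x,y:(180+x/7-.43,190+y/7-.43); TU=lambda x,y:(355+x/7-.43,195+(y-294)/7-.43)
a=at_z("top",TU(178,425),100);b=at_z("top",TU(155,515),100);d=a-b;print("slot yaw",np.arctan2(d[1],d[0]),"mid",(a+b)/2)
a=at_z("top",TB(87,95),80);b=at_z("top",TB(97,222),80);d=a-b;print("key yaw",np.arctan2(d[1],d[0]))
print("head@102",at_z("top",TU(161,468),102))
E
python3 -m jog '[{"claw":0,"offset":[0.031,-0.039,0],"turn":0},{"claw":0,"offset":[0.062,-0.078,0],"turn":0},{"claw":0,"offset":[0.093,-0.117,0],"turn":0},{"claw":0,"offset":[0.124,-0.156,0],"turn":0},{"claw":0,"offset":[0.155,-0.195,0],"turn":0}]'
python3 -m jog '[{"claw":0,"offset":[0.031,-0.039,0],"turn":0},{"claw":0,"offset":[0.062,-0.078,0],"turn":0},{"claw":0,"offset":[0.093,-0.117,0],"turn":0},{"claw":0,"offset":[0.124,-0.156,0],"turn":0},{"claw":0,"offset":[0.155,-0.195,0],"turn":0}]'
python3 -c "
from tri import *
plan(536,227,170,0.09+np.pi)"
```

```text
slot yaw -0.26498930607641585 mid [ 520.8026186  -118.72644846  100.        ]
key yaw 0.10225581152979274
head@102 [ 521.29134508 -117.00895328  102.        ]
clock: 0.6
tcp_pos: [276.8, -390.8, 244.8]
orientation: [-3.109, -0.446, 0.001]
force: [1.0, -0.0, -0.2]
width: 42.8
grasp_force: 0.0
clock: 1.1
tcp_pos: [370.5, -160.4, 245.1]
orientation: [3.109, 0.445, -0.0]
force: [0.6, -0.3, 0.6]
width: 42.9
grasp_force: 0.0
off mm [ 267.6 -325.4   74.9] turn -2.947 | tcp [ 370.5 -160.4  245.1] yaw 0.285 tilt [-0. -0.] F [ 0.6 -0.3  0.6] T [-0.04 -0.07 -0.  ] w 42.9 g 0.0 q7 -0.94 t 1.1
```

```bash

python3 -m jog '[{"claw":0,"offset":[0.031,-0.038,0],"turn":0},{"claw":0,"offset":[0.062,-0.076,0],"turn":0},{"claw":0,"offset":[0.093,-0.114,0],"turn":0},{"claw":0,"offset":[0.124,-0.152,0],"turn":0},{"claw":0,"offset":[0.155,-0.190,0],"turn":0}]' >/dev/null
python3 -m jog '[{"claw":0,"offset":[0.030,-0.036,0.01],"turn":-0.14},{"claw":0,"offset":[0.060,-0.072,0.02],"turn":-0.28},{"claw":0,"offset":[0.09,-0.108,0.03],"turn":-0.42},{"claw":0,"offset":[0.113,-0.136,0.04],"turn":-0.56},{"claw":0,"offset":[0.113,-0.136,0.04],"turn":-0.70}]' >/dev/null
python3 -m jog '[{"claw":0,"offset":[0,0,0],"turn":-0.14},{"claw":0,"offset":[0,0,0],"turn":-0.28},{"claw":0,"offset":[0,0,0],"turn":-0.42},{"claw":0,"offset":[0,0,0],"turn":-0.56},{"claw":0,"offset":[0,0,0],"turn":-0.70}]' >/dev/null
python3 -m jog '[{"claw":0,"offset":[0,0,0],"turn":-0.14},{"claw":0,"offset":[0,0,0],"turn":-0.28},{"claw":0,"offset":[0,0,0],"turn":-0.42},{"claw":0,"offset":[0,0,0],"turn":-0.56},{"claw":0,"offset":[0,0,0],"turn":-0.70}]' >/dev/null
python3 -m jog '[{"claw":0,"offset":[0,0,0],"turn":-0.14},{"claw":0,"offset":[0,0,0],"turn":-0.28},{"claw":0,"offset":[0,0,0],"turn":-0.42},{"claw":0,"offset":[0,0,0],"turn":-0.56},{"claw":0,"offset":[0,0,0],"turn":-0.70}]' >/dev/null
python3 -c "
from tri import *
plan(536,227,110,0.097+np.pi)"
```

```text
off mm [-0.   1.9 94.6] turn -0.149 | tcp [536.  225.2 204.6] yaw 3.09 tilt [-0.001 -0.001] F [ 0.1  0.6 -0.5] T [ 0.03 -0.03 -0.05] w 42.7 g 0.0 q7 0.57 t 3.6
```

```bash

python3 -m jog '[{"claw":0,"offset":[0,0.002,0.03],"turn":-0.10},{"claw":0,"offset":[0,0.002,0.06],"turn":-0.15},{"claw":0,"offset":[0,0.002,0.094],"turn":-0.15},{"claw":0,"offset":[0,0.002,0.094],"turn":-0.15}]' >/dev/null
python3 - <<'E'
from tri import *
from station import *
import cv2
plan(536,227,62,0.097+np.pi)
f=lambda im,x,y,w,h,k:cv2.resize(im[y:y+h,x:x+w],None,fx=k,fy=k,interpolation=cv2.INTER_CUBIC)
t,_=get_image("top");s,_=get_image("side")
cv2.imwrite("pics/grasp1.png",np.hstack([f(t,170,170,80,100,5),f(s,255,260,80,100,5)]))
E
```

```text
off mm [-3.8  2.2 43.9] turn -0.004 | tcp [532.9 224.6 105.9] yaw -3.049 tilt [-0.01  -0.005] F [-0.  -1.9  0. ] T [-0.02  0.07 -0.01] w 42.5 g 0.0 q7 0.63 t 4.0
```

View pics/grasp1.png

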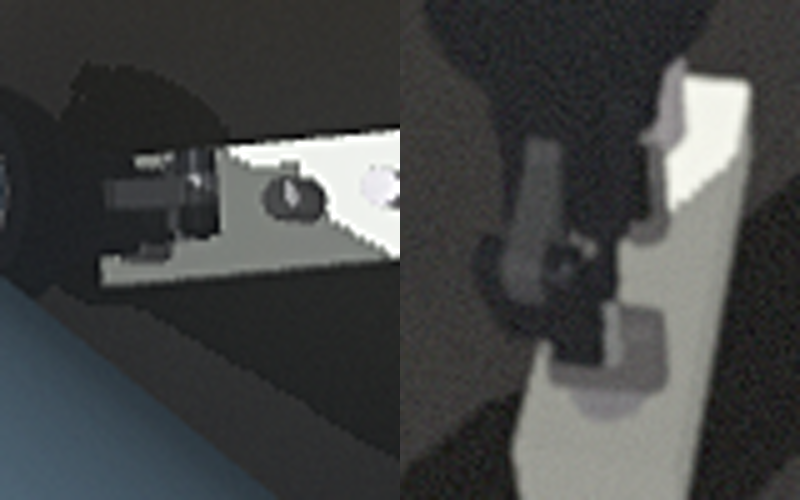

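The fingers straddle the flat handle: the handle is at about (605,350) in the right half and the hex driver is clear. The arm was still settling, so I'll continue down with a correction.

```bash

python3 -m jog '[{"claw":0,"offset":[0,0,0],"turn":0},{"claw":0,"offset":[0,0,0.01],"turn":0},{"claw":0,"offset":[0,0,0.02],"turn":0},{"claw":0,"offset":[0,0,0.02],"turn":0},{"claw":0,"offset":[0,0,0.02],"turn":0}]'
python3 -c "
from tri import *
plan(536,227,62,0.097+np.pi)"
```

```text
clock: 4.6
tcp_pos: [536.0, 227.6, 90.9]
orientation: [0.146, -3.137, 0.001]
force: [-0.7, 0.9, 0.1]
width: 42.5
grasp_force: 0.0
off mm [ 0.  -0.5 28.9] turn -0.004 | tcp [536.  227.6  90.9] yaw -3.048 tilt [-0.001 -0.   ] F [-0.7  0.9  0.1] T [0.01 0.03 0.02] w 42.5 g 0.0 q7 0.61 t 4.6
```

```bash

python3 -m jog '[{"claw":0,"offset":[0,0,0.015],"turn":0},{"claw":0,"offset":[0,0,0.029],"turn":0},{"claw":0,"offset":[0,0,0.029],"turn":0},{"claw":0,"offset":[0,0,0.029],"turn":0},{"claw":0,"offset":[0,0,0.029],"turn":0}]'
python3 -m jog '[{"claw":-0.4,"offset":[0,0,0],"turn":0},{"claw":-0.6,"offset":[0,0,0],"turn":0},{"claw":-0.8,"offset":[0,0,0],"turn":0},{"claw":-0.9,"offset":[0,0,0],"turn":0},{"claw":-1,"offset":[0,0,0],"turn":0}]' 80
python3 -m jog '[{"claw":-1,"offset":[0,0,0],"turn":0},{"claw":-1,"offset":[0,0,0],"turn":0},{"claw":-1,"offset":[0,0,0],"turn":0}]' 80
python3 -c "
from tri import *
plan(536,227,62,0.097+np.pi)"
```

```text
clock: 5.1
tcp_pos: [536.4, 228.1, 62.4]
orientation: [-0.147, 3.138, 0.001]
force: [0.4, 0.7, 0.4]
width: 42.8
grasp_force: 0.0
clock: 5.6
tcp_pos: [536.7, 228.0, 62.9]
orientation: [-0.146, 3.137, 0.0]
force: [-1.0, -0.4, 3.2]
width: 11.0
grasp_force: 78.4
clock: 5.9
tcp_pos: [536.7, 228.0, 62.9]
orientation: [-0.146, 3.137, 0.0]
force: [-0.8, -0.4, 5.3]
width: 10.6
grasp_force: 78.6
off mm [ 0.8 -0.9  0.9] turn -0.004 | tcp [536.7 228.   62.9] yaw -3.048 tilt [0.001 0.   ] F [-0.8 -0.4  5.3] T [-0.1   0.06 -0.03] w 10.6 g 78.6 q7 0.58 t 5.9
```

```bash

python3 -m jog '[{"claw":-1,"offset":[0,0,-0.01],"turn":0},{"claw":-1,"offset":[0,0,-0.03],"turn":0},{"claw":-1,"offset":[0,0,-0.06],"turn":0},{"claw":-1,"offset":[0,0,-0.095],"turn":0},{"claw":-1,"offset":[0,0,-0.130],"turn":0}]'
python3 -c "
from tri import *
plan(521.5,-119.5,180,-0.265+np.pi)"
```

```text
clock: 6.4
tcp_pos: [535.3, 227.5, 194.1]
orientation: [0.147, -3.137, 0.001]
force: [0.3, 0.5, -1.5]
width: 10.9
grasp_force: 78.4
off mm [  46.2 -344.2   14.3] turn 0.359 | tcp [535.3 227.5 194.1] yaw -3.048 tilt [-0.001 -0.001] F [ 0.3  0.5 -1.5] T [ 0.01 -0.08  0.02] w 10.9 g 78.4 q7 0.69 t 6.4
```

```bash

python3 -m jog '[{"claw":-1,"offset":[0.003,-0.025,0],"turn":0.05},{"claw":-1,"offset":[0.008,-0.060,0],"turn":0.1},{"claw":-1,"offset":[0.013,-0.100,0],"turn":0.15},{"claw":-1,"offset":[0.018,-0.140,0],"turn":0.2},{"claw":-1,"offset":[0.024,-0.180,0],"turn":0.2}]' >/dev/null
python3 -c "
from tri import *
plan(521.5,-119.5,180,-0.265+np.pi)"
```

```text
off mm [ -10.7 -164.3   13.3] turn 0.158 | tcp [528.3  45.  193.2] yaw 3.035 tilt [-0.    -0.001] F [ 1.1  0.5 -1.2] T [-0.05  0.    0.03] w 10.9 g 78.5 q7 0.83 t 6.9
```

```bash

python3 -m jog '[{"claw":-1,"offset":[-0.003,-0.040,0],"turn":0.05},{"claw":-1,"offset":[-0.005,-0.080,0],"turn":0.1},{"claw":-1,"offset":[-0.008,-0.120,0],"turn":0.158},{"claw":-1,"offset":[-0.0107,-0.150,0.005],"turn":0.158},{"claw":-1,"offset":[-0.0107,-0.1643,0.005],"turn":0.158}]' >/dev/null
python3 -m jog '[{"claw":-1,"offset":[0,0,0.005],"turn":0},{"claw":-1,"offset":[0,0,0.008],"turn":0},{"claw":-1,"offset":[0,0,0.008],"turn":0}]' >/dev/null
python3 - <<'E'
from tri import *
from station import *
import cv2
plan(521.5,-119.5,160,-0.265+np.pi)
f=lambda im,x,y,w,h,k:cv2.resize(im[y:y+h,x:x+w],None,fx=k,fy=k,interpolation=cv2.INTER_CUBIC)
t,_=get_image("top");s,_=get_image("side")
cv2.imwrite("pics/stud1.png",np.hstack([f(t,350,190,60,75,6),f(s,325,110,70,75,6)]))
plan(521.5,-119.5,160,-0.265+np.pi)
E
```

```text
off mm [-0.8 -4.3 19.1] turn 0.005 | tcp [ 521.8 -115.1  179.1] yaw 2.881 tilt [-0.001  0.001] F [-0.2 -1.  -1.1] T [0.02 0.01 0.03] w 10.4 g 78.5 q7 0.97 t 7.7
off mm [-0.3 -4.  19.5] turn 0.005 | tcp [ 522.3 -115.6  179.5] yaw 2.881 tilt [0.    0.001] F [-0.2  0.4 -1.5] T [-0.01  0.02  0.01] w 11.1 g 78.5 q7 0.97 t 7.8
```

View pics/stud1.png

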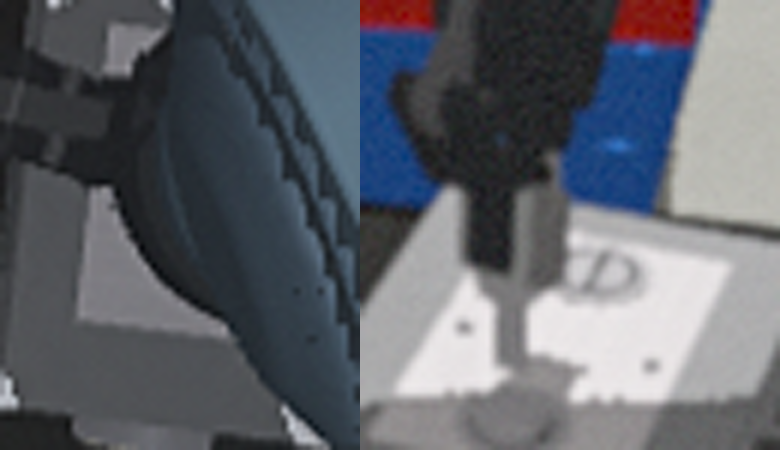

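```bash

python3 - <<'E'
from tri import *
S=lambda x,y:(325+(x-360)/6-.42,110+y/6-.42)
print("blade end",at_z("side",S(512,371),122.4).round(1), "shank mid",at_z("side",S(511,325),122.4+15).round(1))
E
```

```text
blade end [ 520.3 -114.   122.4] shank mid [ 522.1 -119.6  137.4]
```

```bash

python3 -m jog '[{"claw":-1,"offset":[0,-0.0025,0.005],"turn":0},{"claw":-1,"offset":[0,-0.0025,0.010],"turn":0},{"claw":-1,"offset":[0,-0.0025,0.0145],"turn":0},{"claw":-1,"offset":[0,-0.0025,0.0145],"turn":0},{"claw":-1,"offset":[0,-0.0025,0.0145],"turn":0}]' >/dev/null
python3 - <<'E'
from tri import *
from station import *
import cv2
plan(521.8,-118.2,160.4,-0.265+np.pi)
f=lambda im,x,y,w,h,k:cv2.resize(im[y:y+h,x:x+w],None,fx=k,fy=k,interpolation=cv2.INTER_CUBIC)
s,_=get_image("side")
cv2.imwrite("pics/stud2.png",f(s,325,135,60,60,9))
plan(521.8,-118.2,160.4,-0.265+np.pi)
E
```

```text
off mm [0.3 2.4 4.1] turn 0.0 | tcp [ 521.5 -120.6  164.5] yaw 2.877 tilt [-0.  0.] F [ 0.6  0.3 -0.1] T [ 0.05 -0.01  0.06] w 10.4 g 78.5 q7 0.96 t 8.3
off mm [0.5 2.3 4.4] turn 0.0 | tcp [ 521.7 -120.6  164.8] yaw 2.877 tilt [0. 0.] F [ 0.4  1.  -0.9] T [ 0.02  0.01 -0.02] w 10.7 g 78.5 q7 0.96 t 8.3
```

View pics/stud2.png

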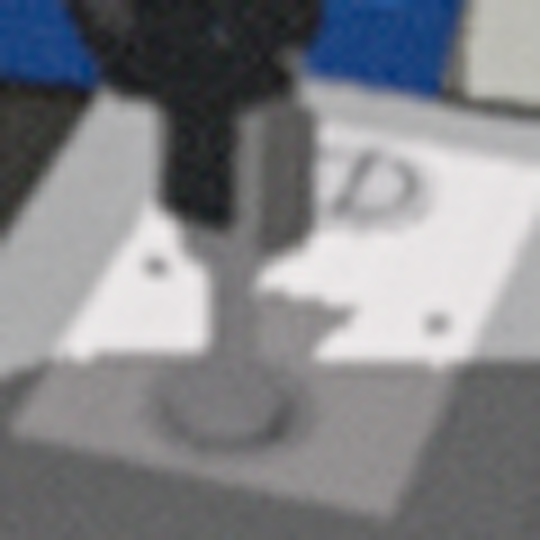

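```bash

python3 -m jog '[{"claw":-1,"offset":[0,0.0023,0],"turn":0},{"claw":-1,"offset":[0,0.0023,0.002],"turn":0},{"claw":-1,"offset":[0,0.0023,0.004],"turn":0},{"claw":-1,"offset":[0,0.0023,0.004],"turn":0},{"claw":-1,"offset":[0,0.0023,0.004],"turn":0}]'
python3 -m jog '[{"claw":-1,"offset":[0,0,0.0005],"turn":0},{"claw":-1,"offset":[0,0,0.001],"turn":0},{"claw":-1,"offset":[0,0,0.0015],"turn":0},{"claw":-1,"offset":[0,0,0.002],"turn":0},{"claw":-1,"offset":[0,0,0.002],"turn":0}]'
python3 -c "
from tri import *
from station import *
plan(521.8,-118.2,160.4,-0.265+np.pi)
"
```

```text
clock: 8.85
tcp_pos: [522.1, -118.5, 160.7]
orientation: [-0.415, -3.114, 0.0]
force: [-0.7, 0.1, -0.6]
width: 10.9
grasp_force: 78.5
clock: 9.35
tcp_pos: [522.1, -118.4, 158.7]
orientation: [-0.415, -3.114, 0.0]
force: [0.8, 0.8, -1.5]
width: 10.8
grasp_force: 78.5
off mm [ 0.4  0.1 -1.7] turn 0.0 | tcp [ 522.1 -118.4  158.7] yaw 2.877 tilt [-0. -0.] F [ 0.8  0.8 -1.5] T [-0.    0.01 -0.02] w 10.8 g 78.5 q7 0.95 t 9.3
```

```bash

for i in 1 2; do python3 -m jog '[{"claw":-1,"offset":[0,0,0.0005],"turn":0},{"claw":-1,"offset":[0,0,0.001],"turn":0},{"claw":-1,"offset":[0,0,0.001],"turn":0},{"claw":-1,"offset":[0,0,0.001],"turn":0}]' | grep -E "tcp|force"; done
python3 -c "
from tri import *
from station import *
plan(521.8,-118.2,160.4,-0.265+np.pi)
"
```

```text
tcp_pos: [522.2, -118.4, 157.8]
force: [0.6, 0.4, -1.5]
grasp_force: 78.5
tcp_pos: [522.2, -118.4, 156.8]
force: [-0.0, 0.0, -0.3]
grasp_force: 78.5
off mm [ 0.4  0.1 -3.6] turn 0.0 | tcp [ 522.2 -118.4  156.8] yaw 2.877 tilt [-0.  0.] F [-0.   0.  -0.3] T [ 0.03  0.04 -0.  ] w 10.9 g 78.5 q7 0.95 t 10.2
```

```bash

for i in 1 2 3; do python3 -m jog '[{"claw":-1,"offset":[0,0,0.0005],"turn":0},{"claw":-1,"offset":[0,0,0.001],"turn":0},{"claw":-1,"offset":[0,0,0.001],"turn":0},{"claw":-1,"offset":[0,0,0.001],"turn":0}]' | grep -E "tcp|^force"; done
```

```text
tcp_pos: [522.2, -118.4, 155.8]
force: [0.5, 0.3, -1.2]
tcp_pos: [522.2, -118.4, 154.8]
force: [-0.6, 0.8, -1.1]
tcp_pos: [522.3, -118.4, 153.9]
force: [-0.1, 0.8, -0.0]
```

```bash

for i in 1 2; do python3 -m jog '[{"claw":-1,"offset":[0,0,0.0005],"turn":0},{"claw":-1,"offset":[0,0,0.001],"turn":0},{"claw":-1,"offset":[0,0,0.001],"turn":0},{"claw":-1,"offset":[0,0,0.001],"turn":0}]' | grep -E "tcp|^force"; done
```

```text
tcp_pos: [522.3, -118.4, 153.1]
force: [-1.7, -0.5, 2.3]
tcp_pos: [522.4, -118.4, 151.9]
force: [-0.8, -0.7, 3.6]
```

```bash

for i in 1 2 3; do python3 -m jog '[{"claw":-1,"offset":[0,0,0.001],"turn":0},{"claw":-1,"offset":[0,0,0.002],"turn":0},{"claw":-1,"offset":[0,0,0.002],"turn":0},{"claw":-1,"offset":[0,0,0.002],"turn":0}]' | grep -E "tcp|^force"; done
```

```text
tcp_pos: [522.6, -118.4, 150.1]
force: [-1.6, -0.8, 6.0]
tcp_pos: [523.0, -118.5, 148.5]
force: [-1.4, -0.1, 7.3]
tcp_pos: [523.5, -118.5, 147.0]
force: [-1.6, -0.5, 8.0]
```

```bash

python3 -m jog '[{"claw":-1,"offset":[0.0007,0,0.001],"turn":0},{"claw":-1,"offset":[0.0014,0,0.002],"turn":0},{"claw":-1,"offset":[0.0014,0,0.0025],"turn":0},{"claw":-1,"offset":[0.0014,0,0.0025],"turn":0}]' | grep -E "tcp|^force"
python3 -m jog '[{"claw":-1,"offset":[0,0,0.0005],"turn":0},{"claw":-1,"offset":[0,0,0.001],"turn":0},{"claw":-1,"offset":[0,0,0.001],"turn":0}]' | grep -E "tcp|^force"
python3 -c "
from tri import *
from station import *
plan(521.8,-118.2,144,-0.265+np.pi)
"
```

```text
tcp_pos: [523.4, -118.4, 145.3]
force: [-0.8, -0.1, 10.2]
tcp_pos: [523.4, -118.4, 144.4]
force: [-1.4, -1.2, 11.6]
off mm [ 1.6 -0.2  0.4] turn -0.0 | tcp [ 523.4 -118.4  144.4] yaw 2.877 tilt [ 0.005 -0.001] F [-1.4 -1.2 11.6] T [-0.26  0.23 -0.02] w 11.2 g 80.4 q7 0.93 t 14.1
```

```bash

python3 -m jog '[{"claw":-1,"offset":[0.0005,0,0.0003],"turn":0.06},{"claw":-1,"offset":[0.0005,0,0.0003],"turn":0.12},{"claw":-1,"offset":[0.0005,0,0.0003],"turn":0.18},{"claw":-1,"offset":[0.0005,0,0.0003],"turn":0.24},{"claw":-1,"offset":[0.0005,0,0.0003],"turn":0.3}]' | grep -E "tcp|^force"
python3 -c "
from tri import *
from station import *
plan(521.8,-118.2,144,1.307)
"
```

```text
tcp_pos: [523.1, -118.4, 144.3]
force: [-1.0, -0.4, 12.1]
off mm [ 1.2 -0.5  0.3] turn 1.267 | tcp [ 523.1 -118.4  144.3] yaw 2.574 tilt [ 0.005 -0.002] F [-1.  -0.4 12.1] T [-0.28  0.23  0.03] w 10.9 g 80.4 q7 0.67 t 14.6
```

```bash

for i in 1 2; do python3 -m jog '[{"claw":-1,"offset":[0,0,0],"turn":0.08},{"claw":-1,"offset":[0,0,0],"turn":0.16},{"claw":-1,"offset":[0,0,0],"turn":0.24},{"claw":-1,"offset":[0,0,0],"turn":0.32},{"claw":-1,"offset":[0,0,0],"turn":0.4}]' | grep -E "tcp|^force"
python3 -c "
from tri import *
from station import *
plan(521.8,-118.2,144,1.307)
"; done
```

```text
tcp_pos: [522.8, -118.7, 144.2]
force: [-1.2, -1.1, 11.7]
off mm [ 1.  -0.6  0.2] turn 0.866 | tcp [ 522.8 -118.7  144.2] yaw 2.173 tilt [ 0.005 -0.002] F [-1.2 -1.1 11.7] T [-0.31  0.31  0.06] w 11.0 g 80.4 q7 0.32 t 15.1
tcp_pos: [522.7, -118.9, 144.2]
force: [-2.1, -1.2, 11.9]
off mm [ 0.9 -0.8  0.2] turn 0.466 | tcp [ 522.7 -118.9  144.2] yaw 1.773 tilt [ 0.004 -0.003] F [-2.1 -1.2 11.9] T [-0.4   0.37  0.06] w 10.8 g 80.4 q7 -0.03 t 15.6
```

```bash

python3 -m jog '[{"claw":-1,"offset":[0,0,0],"turn":0.06},{"claw":-1,"offset":[0,0,0],"turn":0.12},{"claw":-1,"offset":[0,0,0],"turn":0.18},{"claw":-1,"offset":[0,0,0],"turn":0.24},{"claw":-1,"offset":[0,0,0],"turn":0.3}]' | grep -E "tcp|^force"
python3 -c "
from tri import *
plan(521.8,-118.2,144,1.307)"
python3 -m jog '[{"claw":-1,"offset":[0,0,0],"turn":0.04},{"claw":-1,"offset":[0,0,0],"turn":0.08},{"claw":-1,"offset":[0,0,0],"turn":0.12},{"claw":-1,"offset":[0,0,0],"turn":0.16},{"claw":-1,"offset":[0,0,0],"turn":0.16}]' | grep -E "tcp|^force"
python3 -c "
from tri import *
plan(521.8,-118.2,144,1.307)"

```

```text
tcp_pos: [522.7, -119.0, 144.2]
force: [-1.5, -2.4, 11.1]
off mm [ 0.7 -1.   0.2] turn 0.167 | tcp [ 522.7 -119.   144.2] yaw 1.474 tilt [ 0.005 -0.003] F [-1.5 -2.4 11.1] T [-0.34  0.32  0.05] w 10.8 g 80.4 q7 -0.3 t 16.1
tcp_pos: [522.6, -119.0, 144.2]
force: [-0.9, -1.5, 12.5]
off mm [ 0.6 -1.   0.2] turn 0.009 | tcp [ 522.6 -119.   144.2] yaw 1.316 tilt [ 0.004 -0.003] F [-0.9 -1.5 12.5] T [-0.34  0.41 -0.04] w 11.0 g 80.4 q7 -0.44 t 16.6
```

```bash

for i in 1 2 3 4 5; do python3 -m jog '[{"claw":-1,"offset":[0,0,-0.0005],"turn":0},{"claw":-1,"offset":[0,0,-0.001],"turn":0},{"claw":-1,"offset":[0,0,-0.001],"turn":0}]' | grep -E "tcp|^force"; done
```

```text
tcp_pos: [522.6, -119.0, 145.1]
force: [-0.8, -1.0, 10.7]
tcp_pos: [522.5, -119.0, 145.9]
force: [-0.7, -0.8, 9.4]
tcp_pos: [522.5, -119.0, 146.8]
force: [0.2, -1.7, 8.6]
tcp_pos: [522.5, -119.0, 147.6]
force: [-0.5, -1.9, 8.5]
tcp_pos: [522.5, -119.0, 148.4]
force: [-0.4, -1.2, 6.3]
```

```bash

for i in 1 2; do python3 -m jog '[{"claw":-1,"offset":[0,0,-0.0005],"turn":0},{"claw":-1,"offset":[0,0,-0.001],"turn":0},{"claw":-1,"offset":[0,0,-0.001],"turn":0}]' | grep -E "tcp|^force"; done
```

```text
tcp_pos: [521.7, -118.9, 148.7]
force: [1.0, -2.2, 5.9]
tcp_pos: [520.3, -118.5, 148.8]
force: [1.6, -1.4, 3.2]
```

```bash

for i in 1 2 3; do python3 -m jog '[{"claw":-1,"offset":[0,0,-0.0005],"turn":0},{"claw":-1,"offset":[0,0,-0.001],"turn":0},{"claw":-1,"offset":[0,0,-0.001],"turn":0}]' | grep -E "tcp|^force"; done
python3 -c "
from tri import *
plan(521.8,-118.2,160,1.307)"
```

```text
tcp_pos: [519.5, -117.1, 149.1]
force: [0.5, -1.1, -0.5]
tcp_pos: [519.5, -117.0, 150.5]
force: [0.5, 0.1, -2.3]
tcp_pos: [519.7, -117.6, 151.7]
force: [-1.2, 0.6, -2.3]
off mm [-0.   2.2 -8.3] turn 0.01 | tcp [ 519.7 -117.6  151.7] yaw 1.317 tilt [-0.002  0.   ] F [-1.2  0.6 -2.3] T [0.19 0.28 0.01] w 10.7 g 78.4 q7 -0.43 t 19.6
```

```bash

for i in 1 2 3 4; do python3 -m jog '[{"claw":-1,"offset":[0,0,-0.001],"turn":0},{"claw":-1,"offset":[0,0,-0.002],"turn":0},{"claw":-1,"offset":[0,0,-0.002],"turn":0}]' | grep -E "tcp|^force"; done
python3 -c "
from tri import *
plan(521.8,-118.2,160,1.307)"
```

```text
tcp_pos: [521.1, -118.1, 154.4]
force: [0.2, 0.4, -1.4]
tcp_pos: [520.8, -117.9, 156.4]
force: [1.2, -1.1, -1.4]
tcp_pos: [520.6, -117.9, 158.2]
force: [-0.4, 0.3, -0.9]
tcp_pos: [520.5, -117.9, 160.2]
force: [0.4, -0.5, -1.0]
off mm [0.1 1.3 0.2] turn 0.01 | tcp [ 520.5 -117.9  160.2] yaw 1.317 tilt [ 0. -0.] F [ 0.4 -0.5 -1. ] T [-0.01 -0.03 -0.03] w 10.8 g 78.4 q7 -0.42 t 20.8
```

```bash

python3 -m jog '[{"claw":-1,"offset":[0,0,-0.01],"turn":0},{"claw":-1,"offset":[0,0,-0.022],"turn":0},{"claw":-1,"offset":[0,0,-0.034],"turn":0},{"claw":-1,"offset":[0,0,-0.034],"turn":-0.1},{"claw":-1,"offset":[0,0,-0.034],"turn":-0.24}]' >/dev/null
python3 -c "
from tri import *
plan(536.2,227.7,194,-3.048)"
```

```text
off mm [345.9  11.6   1.5] turn -1.673 | tcp [ 521.5 -118.   196.1] yaw 1.562 tilt [ 0.003 -0.002] F [-0.1 -0.1 -1.5] T [-0.02  0.06 -0.01] w 10.9 g 78.5 q7 -0.15 t 21.2
```

```bash

python3 -m jog '[{"claw":-1,"offset":[0.025,0.001,0],"turn":-0.14},{"claw":-1,"offset":[0.060,0.002,0],"turn":-0.28},{"claw":-1,"offset":[0.100,0.003,0],"turn":-0.42},{"claw":-1,"offset":[0.140,0.005,0],"turn":-0.56},{"claw":-1,"offset":[0.180,0.006,0],"turn":-0.7}]' >/dev/null
python3 -c "
from tri import *
plan(536.2,227.7,194,-3.048)"
```

```text
off mm [122.8 109.9   1.4] turn -0.974 | tcp [529.7  63.1 195.5] yaw 2.261 tilt [ 0.002 -0.001] F [ 0.7  0.2 -1.4] T [ 0.02 -0.04  0.01] w 10.7 g 78.5 q7 0.12 t 21.8
```

```bash

python3 -m jog '[{"claw":-1,"offset":[0.030,0.027,0],"turn":-0.14},{"claw":-1,"offset":[0.060,0.054,0],"turn":-0.28},{"claw":-1,"offset":[0.09,0.081,0],"turn":-0.42},{"claw":-1,"offset":[0.115,0.103,0],"turn":-0.56},{"claw":-1,"offset":[0.1228,0.1099,0],"turn":-0.7}]' >/dev/null
python3 -m jog '[{"claw":-1,"offset":[0,0,0],"turn":-0.1},{"claw":-1,"offset":[0,0,0],"turn":-0.2},{"claw":-1,"offset":[0,0,0],"turn":-0.274},{"claw":-1,"offset":[0,0,0],"turn":-0.274},{"claw":-1,"offset":[0,0,0],"turn":-0.274}]' >/dev/null
python3 - <<'E'
from tri import *
from station import *
import cv2
plan(536.2,227.7,105,-3.048)
f=lambda im,x,y,w,h,k:cv2.resize(im[y:y+h,x:x+w],None,fx=k,fy=k,interpolation=cv2.INTER_CUBIC)
s,_=get_image("side");t,_=get_image("top")
o=np.zeros((600,800,3),np.uint8);o[:600,:400]=f(s,255,220,80,120,5)
o[:300,400:]=f(t,350,190,100,75,4);o[300:,400:]=f(s,320,140,80,60,5);cv2.imwrite("pics/ret.png",o)
E
```

```text
off mm [ 0.4  1.3 89.7] turn -0.007 | tcp [536.7 226.4 194.7] yaw -3.055 tilt [0.001 0.   ] F [ 0.   0.5 -1.4] T [-0.    0.04 -0.04] w 10.6 g 78.5 q7 0.67 t 22.8
```

View pics/ret.png

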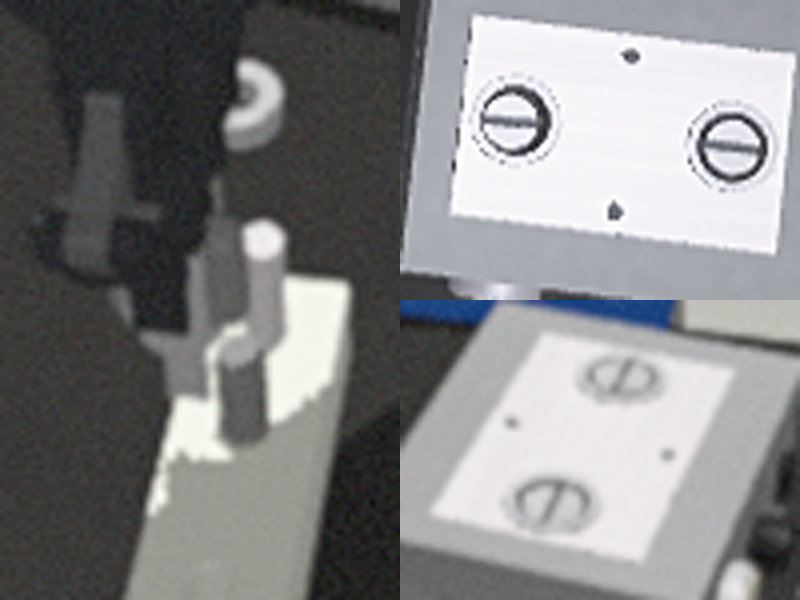

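The top-right view shows both studs flush, both slots along the unit's y ((516,122) and (732,147)). The side view agrees, so the stud is fastened. Now I'll return the key.

```bash

python3 -m jog '[{"claw":-1,"offset":[0,0.0014,0.02],"turn":0},{"claw":-1,"offset":[0,0.0014,0.045],"turn":0},{"claw":-1,"offset":[0,0.0014,0.07],"turn":0},{"claw":-1,"offset":[0,0.0014,0.088],"turn":0},{"claw":-1,"offset":[0,0.0014,0.088],"turn":0}]' >/dev/null
python3 -m jog '[{"claw":-1,"offset":[0,0,0],"turn":0},{"claw":-1,"offset":[0,0,0],"turn":0},{"claw":-1,"offset":[0,0,0],"turn":0}]' >/dev/null
python3 -c "
from tri import *
plan(536.7,228.0,62.9,-3.048)"
```

```text
off mm [ 0.4 -0.8 44.5] turn -0.004 | tcp [536.9 228.8 107.4] yaw -3.052 tilt [0.002 0.001] F [ 0.1  0.1 -0.8] T [ 0.02 -0.02  0.03] w 10.6 g 78.5 q7 0.6 t 23.6
```

```bash

python3 -m jog '[{"claw":-1,"offset":[0.0003,-0.0008,0.004],"turn":0},{"claw":-1,"offset":[0.0003,-0.0008,0.008],"turn":0},{"claw":-1,"offset":[0.0003,-0.0008,0.012],"turn":0},{"claw":-1,"offset":[0.0003,-0.0008,0.015],"turn":0},{"claw":-1,"offset":[0.0003,-0.0008,0.015],"turn":0}]' | grep -E "tcp|^force"
python3 -m jog '[{"claw":-1,"offset":[0,0,0.003],"turn":0},{"claw":-1,"offset":[0,0,0.006],"turn":0},{"claw":-1,"offset":[0,0,0.008],"turn":0},{"claw":-1,"offset":[0,0,0.008],"turn":0}]' | grep -E "tcp|^force"
python3 -c "
from tri import *
plan(536.7,228.0,62.9,-3.048)"
```

```text
tcp_pos: [535.4, 226.8, 90.2]
force: [0.4, -1.2, -2.0]
tcp_pos: [535.6, 227.0, 82.6]
force: [-1.1, 0.1, -0.9]
off mm [-1.2  0.9 19.7] turn -0.004 | tcp [535.6 227.   82.6] yaw -3.052 tilt [-0.001 -0.   ] F [-1.1  0.1 -0.9] T [ 0.05 -0.05  0.01] w 10.9 g 78.5 q7 0.58 t 24.6
```

```bash

python3 -m jog '[{"claw":-1,"offset":[-0.0005,0.0005,0.004],"turn":0},{"claw":-1,"offset":[-0.0005,0.0005,0.008],"turn":0},{"claw":-1,"offset":[-0.0005,0.0005,0.012],"turn":0},{"claw":-1,"offset":[-0.0005,0.0005,0.016],"turn":0},{"claw":-1,"offset":[-0.0005,0.0005,0.016],"turn":0}]' | grep -E "tcp|^force"
python3 -m jog '[{"claw":-1,"offset":[0,0,0.001],"turn":0},{"claw":-1,"offset":[0,0,0.002],"turn":0},{"claw":-1,"offset":[0,0,0.0025],"turn":0},{"claw":-1,"offset":[0,0,0.0025],"turn":0}]' | grep -E "tcp|^force"
python3 -c "
from tri import *
plan(536.7,228.0,62.9,-3.048)"
```

```text
tcp_pos: [535.7, 227.4, 66.1]
force: [0.6, 0.3, -0.5]
tcp_pos: [536.3, 227.8, 64.5]
force: [-0.8, -0.2, -0.6]
off mm [-0.4  0.2  1.6] turn -0.004 | tcp [536.3 227.8  64.5] yaw -3.052 tilt [0. 0.] F [-0.8 -0.2 -0.6] T [ 0.03 -0.04  0.02] w 11.1 g 78.5 q7 0.57 t 25.4
```

```bash

for i in 1 2; do python3 -m jog '[{"claw":-1,"offset":[0,0,0.0005],"turn":0},{"claw":-1,"offset":[0,0,0.001],"turn":0},{"claw":-1,"offset":[0,0,0.001],"turn":0},{"claw":-1,"offset":[0,0,0.001],"turn":0}]' | grep -E "tcp|^force"; done
```

```text
tcp_pos: [536.2, 227.7, 63.5]
force: [0.0, 0.0, -1.5]
tcp_pos: [536.3, 227.8, 62.9]
force: [-2.4, -0.7, 2.9]
```

The collar seats at the same height it was gripped at. I'll release and rise.

```bash

python3 -m jog '[{"claw":-0.7,"offset":[0,0,0],"turn":0},{"claw":-0.4,"offset":[0,0,0],"turn":0},{"claw":0,"offset":[0,0,0],"turn":0},{"claw":0,"offset":[0,0,0],"turn":0},{"claw":0,"offset":[0,0,0],"turn":0}]'
python3 -m jog '[{"claw":0,"offset":[0,0,-0.01],"turn":0},{"claw":0,"offset":[0,0,-0.03],"turn":0},{"claw":0,"offset":[0,0,-0.06],"turn":0},{"claw":0,"offset":[0,0,-0.1],"turn":0},{"claw":0,"offset":[0,0,-0.14],"turn":0}]' >/dev/null
python3 -m jog '[{"claw":0,"offset":[0.04,0,0],"turn":0},{"claw":0,"offset":[0.08,0,0],"turn":0},{"claw":0,"offset":[0.1,0,0],"turn":0},{"claw":0,"offset":[0.1,0,0],"turn":0},{"claw":0,"offset":[0.1,0,0],"turn":0}]'
python3 - <<'E'
from tri import *
from station import *
import cv2
f=lambda im,x,y,w,h,k:cv2.resize(im[y:y+h,x:x+w],None,fx=k,fy=k,interpolation=cv2.INTER_CUBIC)
s,_=get_image("side");t,_=get_image("top")
cv2.imwrite("pics/end.png",np.hstack([f(s,255,240,80,120,5),f(t,175,180,80,120,5)]))
E
```

```text
clock: 26.75
tcp_pos: [536.3, 227.7, 62.4]
orientation: [0.14, -3.138, -0.0]
force: [-0.4, 0.5, 0.6]
width: 42.8
grasp_force: 0.0
clock: 27.75
tcp_pos: [437.4, 219.0, 203.8]
orientation: [-0.141, 3.135, -0.001]
force: [1.1, 0.4, 0.5]
width: 42.9
grasp_force: 0.0
```

View pics/end.png

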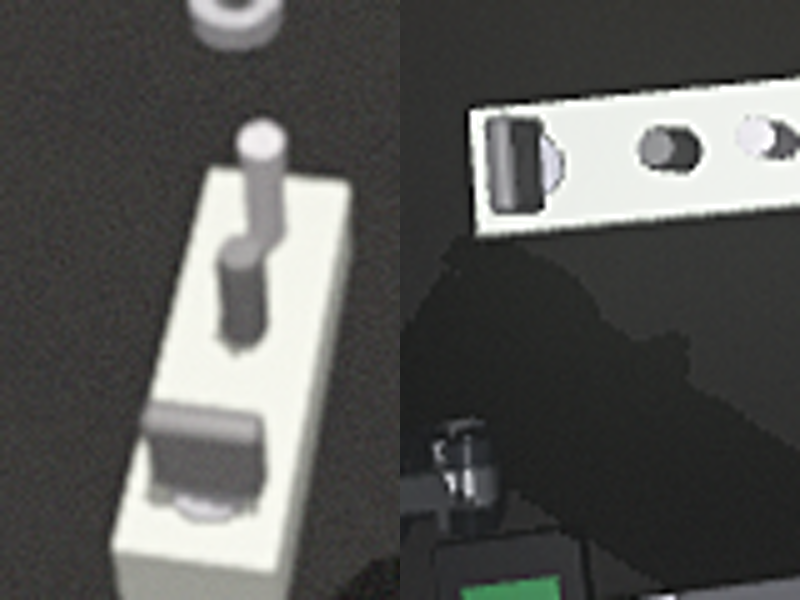

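The key stands upright in its hole with the collar on the block ((205,465) left, (518,165) right), as it did at the start. The bystanders are undisturbed.

```bash
python3 -c "
from station import *
print(job_done())"
```

```text
the job is handed in; nothing more can be done
None
```

The open stud is pressed, turned a quarter turn clockwise and flush in its catch, the key is back home in its hole, and the job was handed in at about 28 s; no verdict was returned.

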